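Take the long lens off its test camera

TASK

Two inspection cameras lie on their backs on the bench, one with a long lens and one with a short lens. Take the long lens off its camera: press that camera's release button down (it stays down), turn the lens a quarter turn anticlockwise as seen from above, and lift it off. Then stand it upright, mount end down, in the middle of the low empty tray, letting go only once it stands on the tray, and keep it upright all the way.

Things in the scene. Friction and masses are not known exactly. Their poses are not given: they have to be found in the camera images.
- long_lens: long lens: black barrel 50 mm across, 85 mm tall (the other lens: 45), 0.25 kg, upright in its mount. Origin: centre of its underside, z up. Barrel from 14 mm up; grip it at any yaw, best 55-75 mm up. Two lugs under it lock it (5 deg play). With the button down it turns freely anticlockwise to a stop at 105 deg, lifts off after 65-105 deg, best about 85-90.
- camera: fixed camera under the long lens, aluminium box 150 x 84 x 50 mm. Origin: on the bench under the lens axis; z up, +x to the button end; box x -47 to +103 mm. Lens stands on the mount floor 50 mm above the bench, in a steel ring 72 mm across, 62 mm high. Button at x +80, y 0 mm: grey, round, 24 mm across, top 79 mm above the bench, in a black housing 36 mm square, 70 high.
- camera_release (a joint): that camera's release button: 0 = up (locked), 0.008 m = fully down. Moves straight down against about 4 N and stays where it is left; the lens is unlocked from about 0.005 m. The second camera looks the same, with its own button.
- tray: fixed low empty grey tray, 130 x 130 mm outside, 18 mm high, walls and floor 5 mm thick. Origin: centre of its underside on the bench, z up; the tray floor is 5 mm above the origin.
Mind the look-alikes: they are no part of the job. Leave any brown look-alike of the tray alone.

How it is judged:
On the way, in this order (a step that is already met when the one before it is completed fails the run):
1. the long lens's camera has its release button pushed down (value of joint camera_release above 0.005 m), for 0.1 s.
2. the long lens is turned by more than 60 degrees in its mount (angle between the x axis of long_lens and the x axis of camera, either way round above 1.05 rad and z of long_lens in the frame of camera below 0.07 m and horizontal distance between long_lens and camera below 0.01 m), for 0.1 s.
3. the long lens is lifted clear of its mount (z of long_lens in the frame of camera above 0.075 m), for 0.1 s.
4. the long lens, still held, is brought down into the tray (not dropped) (horizontal distance between long_lens and tray below 0.03 m and z of long_lens in the frame of tray below 0.017 m and contact force between the fingers and long_lens above 0.5 N), for 0.05 s.
At the end, for the whole second after the job is handed in: the long lens stands at rest and upright (within 10 degrees), mount end down on the tray floor, its axis within 30 mm of the tray's centre (horizontal distance between long_lens and tray below 0.03 m and z of long_lens in the frame of tray below 0.012 m and angle between long_lens's own z axis and vertical below 0.17 rad and linear speed of long_lens below 0.03 m/s); the robot touches nothing.
It fails at once if the long lens is tipped by more than 35 degrees (angle between long_lens's own z axis and vertical above 0.61 rad).
It also fails if it takes over 58 s, if anything falls off the work surface, if the arm or the gripper's body presses on something with over 40 N, if the wrist force passes 120 N, or if a joint passes its speed limit or range.

ROBOT

A 7-joint arm with a two-finger parallel gripper is mounted at the origin on the work surface. World frame = base frame: x ahead of the robot, y to its left, z up, the work surface at z = 0. Lengths are in m, angles in rad, forces in N, time in s.
With the tool pointing down it reaches from about 0.4 to 0.85 m from the base axis. Payload 10.4 kg.
Tool frame: the origin (TCP) lies between the finger pads; the fingertips stand tcp_to_tips ahead of it and the grasp point (between the pads) lies 8 mm behind it (tcp_to_tips is the distance from the TCP to the fingertips, in m); z points along the fingers, y is the line along which they close (so a half turn about z gives the same grasp; the last joint's range is limited). The gripper opens to 85 mm and grips with 20 to 120 N. Pads are 22 mm wide; open, the fingers measure 114 mm over their backs; the gripper's body (76 mm by 85 mm) begins 54 mm behind the grasp point. The pads swing forward as they close: fully open they stand 13 mm farther back than shut.
Start: joints at [-1.177, 0.332, -0.065, 1.46, 0.022, 1.35, -0.088], TCP at [0.253, 0.572, 0.242] pointing down, gripper open.
Joint ranges: [-2.6, 2.6], [-0.5, 2.12], [-1.47, 1.34], [0.16, 2.42], [-1.27, 4.41], [0.06, 2.06], [-2.6, 2.6]. Speed limits (rad/s): [2.22, 2.22, 2.79, 2.79, 3.14, 3.14, 3.14].

INTERFACE

Orientations are given as a unit quaternion [x, y, z, w].
In Python, from workcell import * gives the robot as it stands.
- The arm moves only by the tool apply_moves, never from a script. Its argument "rows" is a list of rows, each an object of numbers: "x", "y", "z": the shift along the tool's x, y, z in mm; "ax", "ay", "az": the turn, a rotation vector about the tool's x, y, z in degrees; "gripper": the closure, from 0 (fully open) to 1 (shut). A call has 1 to 5 rows; each row shifts and turns the commanded pose from where the row before left it, along the tool's axes as they then stand; what a row does not reach is not made up. A row lasts 1/12 s, in which the tool goes at most 41.7 mm and 7.16 degrees, less where a joint would pass 70% of its speed; a pose out of reach is approached as far as the arm can. A call with a gripper value outside its range is refused whole. The fingers move at their own pace and stop on an object; "newtons" is the grip in N (left out, the last holds). Time passes only in rows, so rows that do not move let the fingers close. It gives the time, the measured TCP pose, the force, the opening and the grip force at its end, in the units of the state.
- get_obs(): the state, without advancing time (a new reading comes with each control period).
- camera(name): name is "scene" or "top"; returns a dict with "color" (480x640x3 uint8, red, green, blue), "fov_y" (degrees; the focal length in pixels is half the picture's height over the tangent of half this angle, whatever the lens; pixels are square), "cx", "cy" (the principal point, pixels), "rvec" (rotation vector, rad) and "tvec" (3), from world to camera coordinates, as OpenCV has them. Camera axes: x right, y down, z forward; pixel columns grow to the right and rows downward; lengths in m; the calibration is good to about 2 mm. A picture is of the moment at which its call begins. There is no depth.
- hand_in(): hands the job in; it is judged then, once.
The state is a dict: "clock": time; "joint_pos": joint angles; "joint_velocities": joint speeds; "tau": joint torques, N m; "position": TCP position; "ee_rot": TCP orientation; "ft_force": force on the tool from outside, world axes, zero at the start; "torque": the same for the moment, N m; "grip_width": opening from 0.0 (shut) to 1.0 (fully open); "grasp_force": force on a finger pad.
Only numpy, scipy, OpenCV 4.12 (cv2) and the standard library are available. Lean on these libraries where they do the work, as an engineer would, in place of code of your own. Each camera call takes 0.05 s, during which the arm holds its last target. There are 200 camera calls.

## Working session

There is one attempt and no reset: what is moved stays moved. The work goes in short steps, Python scripts to look and compute and a tool call to move; the robot and the scene stay as the last step left them, time stands still between calls to the robot, and variables do not carry over. Pictures are saved under pics/ and viewed, at most 10 in all, crops included, and the job is handed in when it is done.

Besides the shell and the picture viewer there is one more tool, called after "Emit:" as name(argument=value, ...), one argument or row to a line, values as JSON. apply_moves: Moves the arm, as the interface text tells. Its arguments: {"type":"object","properties":{"rows":{"type":"array","items":{"type":"object","properties":{"x":{"type":"number"},"y":{"type":"number"},"z":{"type":"number"},"ax":{"type":"number"},"ay":{"type":"number"},"az":{"type":"number"},"gripper":{"type":"number"}}}},"newtons":{"type":"number"}},"required":["rows"]}

```bash
mkdir -p pics; ls; cat > h.py <<'E'
from workcell import *
import numpy as np, cv2
def cam(n):
    c=camera(n); c['R']=cv2.Rodrigues(np.array(c['rvec'],float))[0]; c['t']=np.array(c['tvec'],float).ravel()
    c['f']=240/np.tan(np.radians(c['fov_y'])/2); return c
def ray(c,u,v,z):
    d=c['R'].T@np.array([(u-c['cx'])/c['f'],(v-c['cy'])/c['f'],1]); o=-c['R'].T@c['t']
    return o+d*(z-o[2])/d[2]
def proj(c,p):
    q=c['R']@np.array(p)+c['t']; return c['f']*q[:2]/q[2]+[c['cx'],c['cy']]
E
python3 - <<'E'
from h import *
for n in("scene","top"):
    c=cam(n); cv2.imwrite(f"pics/{n}0.png",c['color'][:,:,::-1]); print(n,c['fov_y'],c['cx'],c['cy'],-c['R'].T@c['t'],{k:v for k,v in c.items() if k not in('color','R')}.keys())
print(get_obs()); import workcell; print([k for k in dir(workcell) if k[0]!='_'])
try: print(tcp_to_tips)
except Exception as e: print(e)
E
```

```text
pics
scene 44.362940031674825 318.1509341756267 247.32274506748195 [ 1.2184605  -0.40337704  0.75912762] dict_keys(['fov_y', 'cx', 'cy', 'rvec', 'tvec', 't', 'f'])
top 50.023762873221585 324.0213222389814 249.251003652768 [0.36483072 0.01622007 1.10022013] dict_keys(['fov_y', 'cx', 'cy', 'rvec', 'tvec', 't', 'f'])
{'clock': 0.1, 'joint_pos': array([-1.17661738,  0.33276254, -0.06471893,  1.46083897,  0.0216015 ,
        1.34989137, -0.0884794 ]), 'joint_velocities': array([-0.00013106, -0.0026783 ,  0.00107696, -0.00265567, -0.00048919,
        0.00033115, -0.00072764]), 'tau': array([ 1.11869300e-03, -6.26746058e+01,  4.87785065e-02, -3.92433393e+01,
        1.61521405e-02,  7.03046360e-03, -3.71603718e-06]), 'position': array([0.25287657, 0.57121777, 0.24163311]), 'ee_rot': array([ 2.06856244e-01,  9.78371162e-01, -5.93939394e-04, -1.00157292e-04]), 'ft_force': array([-0.19195048,  1.11858535, -0.00244504]), 'torque': array([ 0.01664174, -0.00081415, -0.03802568]), 'grasp_force': 0.0, 'grip_width': 0.9995892504736855}
['MotionError', 'camera', 'get_obs', 'hand_in', 'tcp_to_tips']
0.011
```

View pics/top0.png

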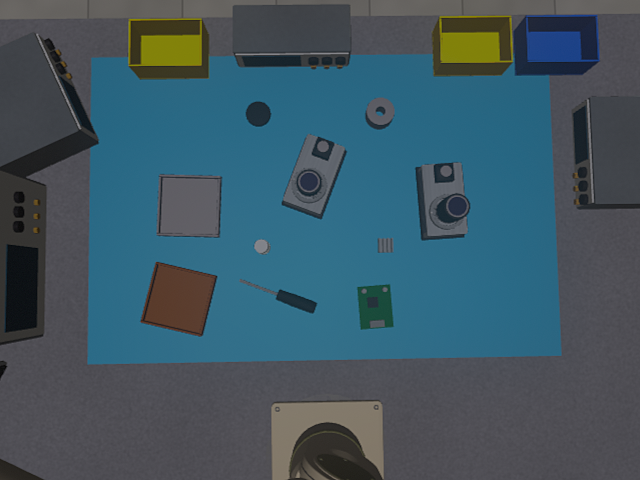

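View pics/scene0.png

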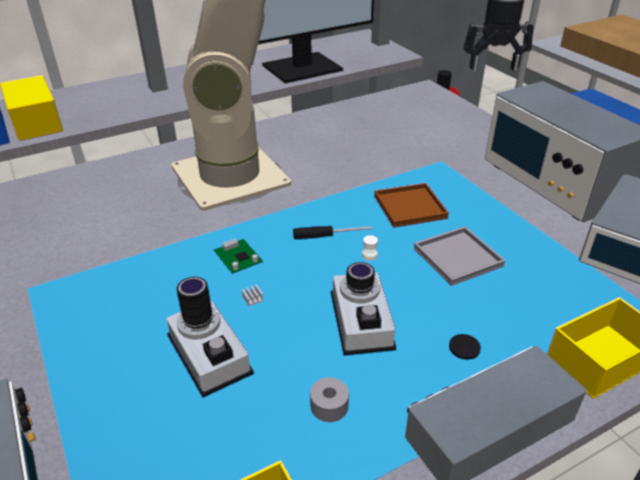

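The top view shows the long lens on the right-hand camera (lens top about (457,206), button (446,171)) and the grey tray at (190,206). The scene view agrees: long lens at (195,290), tray at (459,255). Next I'll measure these on enlarged crops.

```bash
python3 - <<'E'
from h import *
T=cam("top");S=cam("scene")
def rep(c,m,box,z,name,minA=15):
    x0,y0,x1,y1=box; mm=np.zeros(m.shape,np.uint8); mm[y0:y1,x0:x1]=m[y0:y1,x0:x1]
    cs,_=cv2.findContours(mm,cv2.RETR_EXTERNAL,cv2.CHAIN_APPROX_NONE)
    for k in cs:
        if cv2.contourArea(k)>minA:
            (u,v),(w,h),a=cv2.minAreaRect(k); M=cv2.moments(k); p=(M['m10']/M['m00'],M['m01']/M['m00'])
            print(name,np.round((u,v,w,h,a),1),'mom',np.round(p,1),'A',cv2.contourArea(k),'world',ray(c,*p,z).round(4), 'rectc',ray(c,u,v,z).round(4))
im=T['color'].astype(int); R,G,B=im[...,0],im[...,1],im[...,2]
hsv=cv2.cvtColor(T['color'],cv2.COLOR_RGB2HSV)
nonblue=(hsv[...,1]<110)
rep(T,nonblue.astype(np.uint8),(150,165,232,245),.018,'tray')
rep(T,nonblue.astype(np.uint8),(405,150,480,250),.05,'cam')
rep(T,((hsv[...,2]>90)&(hsv[...,1]<60)).astype(np.uint8),(436,162,457,181),.079,'btn')
rep(T,(hsv[...,2]<70).astype(np.uint8),(430,155,462,190),.07,'hous')
rep(T,(hsv[...,2]<95).astype(np.uint8),(436,190,480,230),.135,'lens')
print(nonblue.sum())
a=cv2.resize(T['color'][150:250,400:490],None,fx=5,fy=5,interpolation=cv2.INTER_NEAREST)
b=cv2.resize(S['color'][265:395,150:260],None,fx=4,fy=4,interpolation=cv2.INTER_NEAREST)[:500]
b=cv2.copyMakeBorder(b,0,max(0,500-b.shape[0]),0,0,cv2.BORDER_CONSTANT)
o=np.hstack([a,b[:, :350]]);cv2.imwrite("pics/c1.png",o[:,:,::-1]); np.save('T.npy',T,allow_pickle=True);np.save('S.npy',S,allow_pickle=True)
E
```

```text
tray [188.5 205.3  63.1  61.5   2. ] mom [188.5 205.3] A 3716.0 world [0.5299 0.2859 0.018 ] rectc [0.53   0.2859 0.018 ]
cam [443.4 200.1  74.8  49.9  85.1] mom [441.8 200.5] A 3338.5 world [ 0.5286 -0.2433  0.05  ] rectc [ 0.5293 -0.2464  0.05  ]
btn [445.5 171.   10.    9.   90. ] mom [445.6 170.5] A 73.0 world [ 0.5849 -0.2454  0.079 ] rectc [ 0.5839 -0.2452  0.079 ]
btn [455.  171.5  17.    2.   90. ] mom [455.1 170.6] A 29.0 world [ 0.5846 -0.2646  0.079 ] rectc [ 0.5827 -0.2644  0.079 ]
hous [443.5 172.4  18.7  19.3  84.8] mom [443.5 172.4] A 325.0 world [ 0.583  -0.2434  0.07  ] rectc [ 0.583  -0.2434  0.07  ]
lens [444.4 227.   17.3   4.3   5.7] mom [443.7 227.3] A 21.5 world [ 0.4643 -0.2243  0.135 ] rectc [ 0.4648 -0.2257  0.135 ]
lens [452.5 208.5  31.   33.   90. ] mom [452.2 208.2] A 763.0 world [ 0.5005 -0.2416  0.135 ] rectc [ 0.4998 -0.2421  0.135 ]
169608
```

View pics/c1.png

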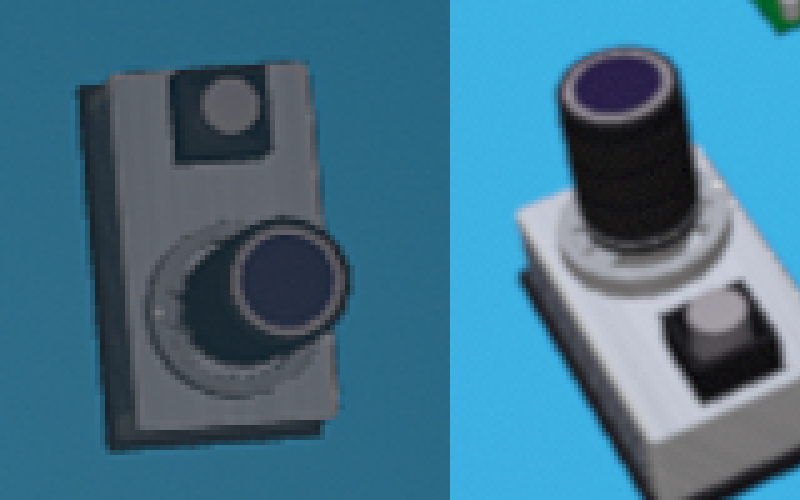

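The crop shows the lens-top glass at about (457.4,206.4), the ring centre (446.8,211.2) and the button (445.8,170.6) in top. In scene, the lens top is at (192.2,285.4) and the button top at (217.1,341.6).

```bash
python3 - <<'E'
from h import *
T=np.load('T.npy',allow_pickle=True).item();S=np.load('S.npy',allow_pickle=True).item()
h=cv2.cvtColor(T['color'],cv2.COLOR_RGB2HSV)
print('glass T',ray(T,457.4,206.4,.135),'ring',ray(T,446.8,211.2,.062),'btn',ray(T,445.8,170.6,.079))
cor=[ray(T,400+u/5-.4,150+v/5-.4,.05) for u,v in((108,75),(308,64),(338,415),(135,430))]
print(np.round(cor,4),np.mean(cor,0)); 
for a,b in((0,3),(1,2)): d=cor[a]-cor[b];print('len',np.linalg.norm(d),'yaw',np.degrees(np.arctan2(d[1],d[0])))
print('glass S',ray(S,192.2,285.4,.135),'btn S',ray(S,217.1,341.6,.079))
for c,pts in(('2',[((457.4,206.4),(192.2,285.4)),((445.8,170.6),(217.1,341.6))]),):
  for p,q in pts:
    P=[np.hstack([k['R'],k['t'][:,None]]) for k in(T,S)]
    n=[np.array([[(u-k['cx'])/k['f']],[(v-k['cy'])/k['f']]]) for k,(u,v) in((T,p),(S,q))]
    X=cv2.triangulatePoints(P[0],P[1],*n).ravel();print('tri',X[:3]/X[3])
# tray in scene: rim
hs=cv2.cvtColor(S['color'],cv2.COLOR_RGB2HSV); m=np.zeros(hs.shape[:2],np.uint8); m[222:288,408:510]=(hs[222:288,408:510,1]<90)
k=max(cv2.findContours(m,0,1)[0],key=cv2.contourArea)
ap=cv2.approxPolyDP(cv2.convexHull(k),4,True)[:,0]; print(ap, [ray(S,*a,.018).round(3) for a in ap])
print('trayT',[ray(T,u,v,.018).round(3) for u,v in((159,175),(221,176),(219,236),(158,236))])
E
```

```text
glass T [ 0.50374174 -0.25152858  0.135     ] ring [ 0.50466218 -0.24979301  0.062     ] btn [ 0.58473948 -0.24583771  0.079     ]
[[ 0.6041 -0.2025  0.05  ]
 [ 0.6078 -0.2858  0.05  ]
 [ 0.4614 -0.2937  0.05  ]
 [ 0.4563 -0.2097  0.05  ]] [ 0.53243897 -0.24794103  0.05      ]
len 0.14798450661291965 yaw 2.8069610711648574
len 0.14660487746286632 yaw 3.0607489893336925
glass S [ 0.50301553 -0.24993673  0.135     ] btn S [ 0.58410161 -0.24539895  0.079     ]
tri [ 0.50381511 -0.25068783  0.13601639]
tri [ 0.5846359  -0.24560804  0.07961857]
[[504 260]
 [502 266]
 [450 284]
 [414 247]
 [465 227]] [array([0.597, 0.345, 0.018]), array([0.609, 0.329, 0.018]), array([0.602, 0.207, 0.018]), array([0.477, 0.214, 0.018]), array([0.473, 0.35 , 0.018])]
trayT [array([0.595, 0.348, 0.018]), array([0.592, 0.217, 0.018]), array([0.464, 0.222, 0.018]), array([0.466, 0.35 , 0.018])]
```

The two views agree: lens axis (0.504,-0.2505), button (0.5846,-0.2455) 81 mm away, camera yaw about 3°, tray centre (0.530,0.286). I'll move toward the button with the gripper shut.

Emit:
apply_moves(
  newtons=20,
  rows=[
    {"x": -28,"y": -27,"gripper": 1},
    {"x": -28,"y": -27,"gripper": 1},
    {"x": -28,"y": -27,"gripper": 1},
    {"x": -28,"y": -27,"gripper": 1},
    {"x": -28,"y": -27,"gripper": 1},
  ],
)

```text
invalid input at $.rows[0]: expected keys x, y, z, ax, ay, az, gripper
```

Emit:
apply_moves(
  rows=[
    {"x": -28,"y": -27,"gripper": 1},
    {"x": -28,"y": -27,"gripper": 1},
    {"x": -28,"y": -27,"gripper": 1},
    {"x": -28,"y": -27,"gripper": 1},
    {"x": -28,"y": -27,"gripper": 1},
  ],
)

```text
invalid input at $.rows[0]: expected keys x, y, z, ax, ay, az, gripper
```

Emit:
apply_moves(
  newtons=20,
  rows=[
    {"x": -28,"y": -27,"z": 0,"ax": 0,"ay": 0,"az": 0,"gripper": 1},
    {"x": -28,"y": -27,"z": 0,"ax": 0,"ay": 0,"az": 0,"gripper": 1},
    {"x": -28,"y": -27,"z": 0,"ax": 0,"ay": 0,"az": 0,"gripper": 1},
    {"x": -28,"y": -27,"z": 0,"ax": 0,"ay": 0,"az": 0,"gripper": 1},
    {"x": -28,"y": -27,"z": 0,"ax": 0,"ay": 0,"az": 0,"gripper": 1},
  ],
)

```text
clock: 0.62
position: [0.3267, 0.3895, 0.2421]
ee_rot: [0.207, 0.978, 0.0, -0.0]
ft_force: [0.4, -0.0, 0.7]
grip_width: 0.299
grasp_force: 0.0
```

Emit:
apply_moves(
  rows=[
    {"x": -28,"y": -27,"z": 0,"ax": 0,"ay": 0,"az": 0,"gripper": 1},
    {"x": -28,"y": -27,"z": 0,"ax": 0,"ay": 0,"az": 0,"gripper": 1},
    {"x": -28,"y": -27,"z": 0,"ax": 0,"ay": 0,"az": 0,"gripper": 1},
    {"x": -28,"y": -27,"z": 0,"ax": 0,"ay": 0,"az": 0,"gripper": 1},
    {"x": -28,"y": -27,"z": 0,"ax": 0,"ay": 0,"az": 0,"gripper": 1},
  ],
)

```text
clock: 1.03
position: [0.4, 0.2093, 0.2424]
ee_rot: [0.207, 0.978, 0.0, 0.0]
ft_force: [1.1, 0.9, -0.0]
grip_width: -0.002
grasp_force: 0.0
```

Emit:
apply_moves(
  rows=[
    {"x": -28,"y": -27,"z": 0,"ax": 0,"ay": 0,"az": 0,"gripper": 1},
    {"x": -28,"y": -27,"z": 0,"ax": 0,"ay": 0,"az": 0,"gripper": 1},
    {"x": -28,"y": -27,"z": 0,"ax": 0,"ay": 0,"az": 0,"gripper": 1},
    {"x": -28,"y": -27,"z": 0,"ax": 0,"ay": 0,"az": 0,"gripper": 1},
    {"x": -28,"y": -27,"z": 0,"ax": 0,"ay": 0,"az": 0,"gripper": 1},
  ],
)

```text
clock: 1.45
position: [0.4733, 0.0292, 0.2425]
ee_rot: [0.207, 0.978, 0.0, 0.0]
ft_force: [0.4, -0.1, 0.5]
grip_width: -0.001
grasp_force: 0.0
```

Emit:
apply_moves(
  rows=[
    {"x": -28,"y": -27,"z": 0,"ax": 0,"ay": 0,"az": 0,"gripper": 1},
    {"x": -28,"y": -27,"z": 0,"ax": 0,"ay": 0,"az": 0,"gripper": 1},
    {"x": -28,"y": -27,"z": 0,"ax": 0,"ay": 0,"az": 0,"gripper": 1},
    {"x": -28,"y": -27,"z": 0,"ax": 0,"ay": 0,"az": 0,"gripper": 1},
    {"x": -28,"y": -27,"z": 0,"ax": 0,"ay": 0,"az": 0,"gripper": 1},
  ],
)

```text
clock: 1.87
position: [0.5469, -0.1507, 0.2424]
ee_rot: [0.207, 0.978, 0.0, 0.0]
ft_force: [0.3, 0.7, 0.4]
grip_width: -0.0
grasp_force: 0.0
```

Emit:
apply_moves(
  rows=[
    {"x": -28,"y": -27,"z": 0,"ax": 0,"ay": 0,"az": 0,"gripper": 1},
    {"x": -28,"y": -27,"z": 0,"ax": 0,"ay": 0,"az": 0,"gripper": 1},
    {"x": 0,"y": 0,"z": 0,"ax": 0,"ay": 0,"az": 7,"gripper": 1},
    {"x": 0,"y": 0,"z": 0,"ax": 0,"ay": 0,"az": 7,"gripper": 1},
    {"x": 0,"y": 0,"z": 0,"ax": 0,"ay": 0,"az": 7,"gripper": 1},
  ],
)

```text
clock: 2.28
position: [0.5756, -0.222, 0.2417]
ee_rot: [0.385, 0.923, -0.0, -0.0]
ft_force: [-0.7, 0.5, -0.1]
grip_width: -0.008
grasp_force: 0.0
```

Emit:
apply_moves(
  rows=[
    {"x": 0,"y": 0,"z": 0,"ax": 0,"ay": 0,"az": 7,"gripper": 1},
    {"x": 0,"y": 0,"z": 0,"ax": 0,"ay": 0,"az": 7,"gripper": 1},
    {"x": 0,"y": 0,"z": 0,"ax": 0,"ay": 0,"az": 7,"gripper": 1},
    {"x": 0,"y": 0,"z": 0,"ax": 0,"ay": 0,"az": 7,"gripper": 1},
    {"x": 0,"y": 0,"z": 0,"ax": 0,"ay": 0,"az": 7,"gripper": 1},
  ],
)

```text
clock: 2.7
position: [0.5758, -0.2208, 0.2421]
ee_rot: [0.644, 0.765, 0.0, -0.0]
ft_force: [0.7, 1.1, 0.3]
grip_width: -0.0
grasp_force: 0.0
```

Emit:
apply_moves(
  rows=[
    {"x": 0,"y": 0,"z": 0,"ax": 0,"ay": 0,"az": 7,"gripper": 1},
    {"x": 0,"y": 0,"z": 0,"ax": 0,"ay": 0,"az": 7,"gripper": 1},
    {"x": 0,"y": 0,"z": 0,"ax": 0,"ay": 0,"az": 7,"gripper": 1},
    {"x": 0,"y": 0,"z": 0,"ax": 0,"ay": 0,"az": 7,"gripper": 1},
    {"x": 0,"y": 0,"z": 0,"ax": 0,"ay": 0,"az": 7,"gripper": 1},
  ],
)

```text
clock: 3.12
position: [0.5758, -0.2208, 0.2421]
ee_rot: [0.844, 0.536, -0.0, -0.0]
ft_force: [-0.3, 0.6, -0.4]
grip_width: 0.001
grasp_force: 0.0
```

Emit:
apply_moves(
  rows=[
    {"x": 0,"y": 0,"z": 0,"ax": 0,"ay": 0,"az": 7,"gripper": 1},
    {"x": 0,"y": 0,"z": 0,"ax": 0,"ay": 0,"az": 7,"gripper": 1},
    {"x": 0,"y": 0,"z": 0,"ax": 0,"ay": 0,"az": 7,"gripper": 1},
    {"x": 0,"y": 0,"z": 0,"ax": 0,"ay": 0,"az": 7,"gripper": 1},
    {"x": 0,"y": 0,"z": 0,"ax": 0,"ay": 0,"az": 7,"gripper": 1},
  ],
)

```text
clock: 3.53
position: [0.5758, -0.2208, 0.2422]
ee_rot: [0.966, 0.257, -0.0, -0.0]
ft_force: [-0.4, -0.8, 0.7]
grip_width: -0.0
grasp_force: 0.0
```

```bash
cat >> h.py <<'E'
from scipy.spatial.transform import Rotation as Ro
def to(p):
    o=get_obs(); R=Ro.from_quat(o['ee_rot']); M=R.as_matrix()
    print('clk',o['clock'],'pos',o['position'].round(4),'yaw_y',np.degrees(np.arctan2(M[1,1],M[0,1])).round(1),'z',M[:,2].round(3),'j',o['joint_pos'].round(2))
    print('move tool mm',(R.inv().apply(np.array(p)-o['position'])*1000).round(1))
E
python3 -c "
from h import *
to([.5846,-.2455,.0935])"
```

```text
clk 3.5333 pos [ 0.5758 -0.2208  0.2422] yaw_y -60.2 z [-0.  0. -1.] j [-0.49  0.49  1.09  1.53 -0.44  1.39 -0.42]
move tool mm [ -4.7  25.9 148.6]
```

Emit:
apply_moves(
  rows=[
    {"x": -5,"y": 26,"z": 0,"ax": 0,"ay": 0,"az": 0,"gripper": 1},
    {"x": 0,"y": 0,"z": 40,"ax": 0,"ay": 0,"az": 0,"gripper": 1},
    {"x": 0,"y": 0,"z": 40,"ax": 0,"ay": 0,"az": 0,"gripper": 1},
    {"x": 0,"y": 0,"z": 40,"ax": 0,"ay": 0,"az": 0,"gripper": 1},
    {"x": 0,"y": 0,"z": 24,"ax": 0,"ay": 0,"az": 0,"gripper": 1},
  ],
)

```text
clock: 3.95
position: [0.583, -0.2449, 0.094]
ee_rot: [0.966, 0.26, -0.002, -0.001]
ft_force: [0.2, 0.7, 0.1]
grip_width: 0.003
grasp_force: 0.0
```

Emit:
apply_moves(
  rows=[
    {"x": 0,"y": 0,"z": 1,"ax": 0,"ay": 0,"az": 0,"gripper": 1},
    {"x": 0,"y": 0,"z": 1,"ax": 0,"ay": 0,"az": 0,"gripper": 1},
    {"x": 0,"y": 0,"z": 1,"ax": 0,"ay": 0,"az": 0,"gripper": 1},
    {"x": 0,"y": 0,"z": 1,"ax": 0,"ay": 0,"az": 0,"gripper": 1},
    {"x": 0,"y": 0,"z": 1,"ax": 0,"ay": 0,"az": 0,"gripper": 1},
  ],
)

```text
clock: 4.37
position: [0.5855, -0.2464, 0.0951]
ee_rot: [0.966, 0.26, 0.001, 0.001]
ft_force: [0.4, -0.1, -0.1]
grip_width: 0.004
grasp_force: 0.0
```

```bash
python3 -c "
from h import *
to([.5846,-.2455,.083])"
```

```text
clk 4.3667 pos [ 0.5855 -0.2464  0.0951] yaw_y -59.9 z [ 0.003 -0.001 -1.   ] j [-0.36  0.66  0.96  1.64 -0.58  1.15 -0.3 ]
move tool mm [-0.3 -1.2 12.1]
```

Emit:
apply_moves(
  rows=[
    {"x": 0,"y": -1,"z": 1.5,"ax": 0,"ay": 0,"az": 0,"gripper": 1},
    {"x": 0,"y": 0,"z": 1.5,"ax": 0,"ay": 0,"az": 0,"gripper": 1},
    {"x": 0,"y": 0,"z": 1.5,"ax": 0,"ay": 0,"az": 0,"gripper": 1},
    {"x": 0,"y": 0,"z": 1.5,"ax": 0,"ay": 0,"az": 0,"gripper": 1},
    {"x": 0,"y": 0,"z": 0,"ax": 0,"ay": 0,"az": 0,"gripper": 1},
  ],
)

```text
clock: 4.78
position: [0.5843, -0.245, 0.0874]
ee_rot: [0.966, 0.26, 0.0, 0.0]
ft_force: [0.2, 1.4, 2.4]
grip_width: 0.003
grasp_force: 1.0
```

Emit:
apply_moves(
  rows=[
    {"x": 0,"y": 0,"z": 1,"ax": 0,"ay": 0,"az": 0,"gripper": 1},
    {"x": 0,"y": 0,"z": 1,"ax": 0,"ay": 0,"az": 0,"gripper": 1},
    {"x": 0,"y": 0,"z": 1,"ax": 0,"ay": 0,"az": 0,"gripper": 1},
    {"x": 0,"y": 0,"z": 1,"ax": 0,"ay": 0,"az": 0,"gripper": 1},
    {"x": 0,"y": 0,"z": 0,"ax": 0,"ay": 0,"az": 0,"gripper": 1},
  ],
)

```text
clock: 5.2
position: [0.5842, -0.245, 0.0831]
ee_rot: [0.966, 0.26, 0.0, 0.0]
ft_force: [1.9, 0.4, 1.5]
grip_width: -0.001
grasp_force: 0.9
```

Emit:
apply_moves(
  rows=[
    {"x": 0,"y": 0,"z": 0.7,"ax": 0,"ay": 0,"az": 0,"gripper": 1},
    {"x": 0,"y": 0,"z": 0,"ax": 0,"ay": 0,"az": 0,"gripper": 1},
    {"x": 0,"y": 0,"z": 0,"ax": 0,"ay": 0,"az": 0,"gripper": 1},
  ],
)

```text
clock: 5.45
position: [0.5841, -0.2451, 0.0825]
ee_rot: [0.966, 0.26, 0.0, 0.0]
ft_force: [2.8, 1.6, 2.0]
grip_width: -0.001
grasp_force: 1.2
```

Emit:
apply_moves(
  rows=[
    {"x": 0,"y": 0,"z": 0.7,"ax": 0,"ay": 0,"az": 0,"gripper": 1},
    {"x": 0,"y": 0,"z": 0,"ax": 0,"ay": 0,"az": 0,"gripper": 1},
    {"x": 0,"y": 0,"z": 0,"ax": 0,"ay": 0,"az": 0,"gripper": 1},
  ],
)

```text
clock: 5.7
position: [0.5842, -0.2451, 0.0822]
ee_rot: [0.966, 0.26, 0.0, -0.0]
ft_force: [0.6, 1.7, 5.6]
grip_width: -0.002
grasp_force: 2.8
```

```bash
python3 - <<'E'
from h import *
to([.504,-.2505,.2])
S=cam('scene');cv2.imwrite('pics/s2.png',cv2.resize(S['color'][230:400,130:310],None,fx=3,fy=3,interpolation=2)[:,:,::-1])
E
```

```text
clk 5.7 pos [ 0.5842 -0.2451  0.0822] yaw_y -59.9 z [ 0.  0. -1.] j [-0.36  0.67  0.95  1.65 -0.59  1.13 -0.29]
move tool mm [ -72.   -35.6 -117.9]
```

View pics/s2.png

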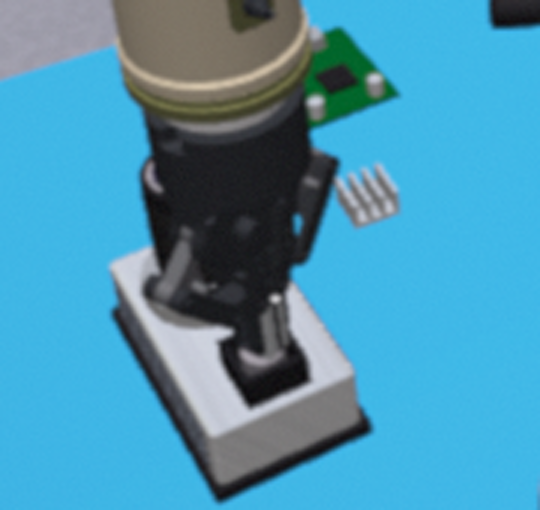

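The image shows the fingertips on the depressed button, level with the housing, and the force rose at the stop, so it is fully down. Now I'll retract, open and move over the lens.

Emit:
apply_moves(
  rows=[
    {"x": 0,"y": 0,"z": -40,"ax": 0,"ay": 0,"az": 0,"gripper": 1},
    {"x": 0,"y": 0,"z": -40,"ax": 0,"ay": 0,"az": 0,"gripper": 1},
    {"x": 0,"y": 0,"z": -38,"ax": 0,"ay": 0,"az": 0,"gripper": 1},
    {"x": 0,"y": 0,"z": 0,"ax": 0,"ay": 0,"az": 0,"gripper": 0},
    {"x": -36,"y": -18,"z": 0,"ax": 0,"ay": 0,"az": 0,"gripper": 0},
  ],
)

```text
clock: 6.17
position: [0.549, -0.246, 0.2007]
ee_rot: [0.965, 0.263, 0.001, 0.002]
ft_force: [1.2, 0.2, 0.6]
grip_width: 0.275
grasp_force: 0.0
```

Emit:
apply_moves(
  rows=[
    {"x": -36,"y": -18,"z": 0,"ax": 0,"ay": 0,"az": 0,"gripper": 0},
    {"x": 0,"y": 0,"z": 0,"ax": 0,"ay": 0,"az": 0,"gripper": 0},
    {"x": 0,"y": 0,"z": 0,"ax": 0,"ay": 0,"az": 0,"gripper": 0},
    {"x": 0,"y": 0,"z": 0,"ax": 0,"ay": 0,"az": 0,"gripper": 0},
    {"x": 0,"y": 0,"z": 0,"ax": 0,"ay": 0,"az": 0,"gripper": 0},
  ],
)

```text
clock: 6.58
position: [0.5045, -0.2498, 0.1998]
ee_rot: [0.966, 0.26, -0.0, 0.0]
ft_force: [-0.0, 0.7, 0.1]
grip_width: 0.973
grasp_force: 0.0
```

```bash
python3 -c "
from h import *
to([.504,-.2505,.107]);print(get_obs()['grip_width'])"
```

```text
clk 6.5833 pos [ 0.5045 -0.2498  0.1998] yaw_y -59.8 z [-0. -0. -1.] j [-0.54  0.4   1.15  1.73 -0.38  1.26 -0.34]
move tool mm [-0.7  0.4 92.8]
0.9725266985256944
```

Emit:
apply_moves(
  rows=[
    {"x": -0.5,"y": 0.5,"z": 25,"ax": 0,"ay": 0,"az": 0,"gripper": 0},
    {"x": 0,"y": 0,"z": 25,"ax": 0,"ay": 0,"az": 0,"gripper": 0},
    {"x": 0,"y": 0,"z": 23,"ax": 0,"ay": 0,"az": 0,"gripper": 0},
    {"x": 0,"y": 0,"z": 20,"ax": 0,"ay": 0,"az": 0,"gripper": 0},
    {"x": 0,"y": 0,"z": 0,"ax": 0,"ay": 0,"az": 0,"gripper": 0},
  ],
)

```text
clock: 7.0
position: [0.5024, -0.2498, 0.1032]
ee_rot: [0.966, 0.26, -0.003, -0.001]
ft_force: [-0.3, -0.5, -0.5]
grip_width: 1.001
grasp_force: 0.0
```

Emit:
apply_moves(
  newtons=40,
  rows=[
    {"x": 0,"y": 0,"z": 0,"ax": 0,"ay": 0,"az": 0,"gripper": 1},
    {"x": 0,"y": 0,"z": 0,"ax": 0,"ay": 0,"az": 0,"gripper": 1},
    {"x": 0,"y": 0,"z": 0,"ax": 0,"ay": 0,"az": 0,"gripper": 1},
    {"x": 0,"y": 0,"z": 0,"ax": 0,"ay": 0,"az": 0,"gripper": 1},
    {"x": 0,"y": 0,"z": 0,"ax": 0,"ay": 0,"az": 0,"gripper": 1},
  ],
)

```text
clock: 7.42
position: [0.5044, -0.2512, 0.1084]
ee_rot: [0.966, 0.26, 0.001, 0.001]
ft_force: [-1.3, 1.1, 5.9]
grip_width: 0.574
grasp_force: 41.0
```

Emit:
apply_moves(
  rows=[
    {"x": 0,"y": 0,"z": 0,"ax": 0,"ay": 0,"az": 0,"gripper": 1},
    {"x": 0,"y": 0,"z": 0,"ax": 0,"ay": 0,"az": 0,"gripper": 1},
  ],
)

```text
clock: 7.58
position: [0.5044, -0.2512, 0.1084]
ee_rot: [0.966, 0.26, 0.001, 0.001]
ft_force: [-1.4, 0.8, 7.0]
grip_width: 0.578
grasp_force: 41.0
```

Emit:
apply_moves(
  rows=[
    {"x": 0,"y": 0,"z": 0,"ax": 0,"ay": 0,"az": -3,"gripper": 1},
    {"x": 0,"y": 0,"z": 0,"ax": 0,"ay": 0,"az": -5,"gripper": 1},
    {"x": 0,"y": 0,"z": 0,"ax": 0,"ay": 0,"az": -5,"gripper": 1},
    {"x": 0,"y": 0,"z": 0,"ax": 0,"ay": 0,"az": -5,"gripper": 1},
    {"x": 0,"y": 0,"z": 0,"ax": 0,"ay": 0,"az": -5,"gripper": 1},
  ],
)

```text
clock: 8.0
position: [0.5043, -0.2519, 0.1083]
ee_rot: [0.894, 0.449, 0.001, 0.001]
ft_force: [0.9, -1.8, 2.6]
grip_width: 0.575
grasp_force: 41.1
```

```bash
python3 -c "
from h import *
to([.504,-.2505,.108]);o=get_obs();print(o['torque'],o['ft_force'],o['grasp_force'])"
```

```text
clk 8.0 pos [ 0.5043 -0.2519  0.1083] yaw_y -36.7 z [ 0.003 -0.002 -1.   ] j [-0.39  0.45  0.96  1.82 -0.42  1.08  0.08]
move tool mm [ 0.9 -1.1  0.3]
[-0.53222671 -0.13404272 -0.03982934] [ 0.86029868 -1.7900077   2.59990106] 41.11812114715576
```

The vertical-axis torque is near zero, so the lens is turning freely.

Emit:
apply_moves(
  rows=[
    {"x": 0,"y": 0,"z": 0,"ax": 0,"ay": 0,"az": -5,"gripper": 1},
    {"x": 0,"y": 0,"z": 0,"ax": 0,"ay": 0,"az": -5,"gripper": 1},
    {"x": 0,"y": 0,"z": 0,"ax": 0,"ay": 0,"az": -5,"gripper": 1},
    {"x": 0,"y": 0,"z": 0,"ax": 0,"ay": 0,"az": -5,"gripper": 1},
    {"x": 0,"y": 0,"z": 0,"ax": 0,"ay": 0,"az": -5,"gripper": 1},
  ],
)

```text
clock: 8.42
position: [0.5046, -0.2517, 0.1083]
ee_rot: [0.775, 0.632, 0.001, 0.002]
ft_force: [1.8, -1.6, 2.3]
grip_width: 0.577
grasp_force: 41.0
```

Emit:
apply_moves(
  rows=[
    {"x": 0,"y": 0,"z": 0,"ax": 0,"ay": 0,"az": -5,"gripper": 1},
    {"x": 0,"y": 0,"z": 0,"ax": 0,"ay": 0,"az": -5,"gripper": 1},
    {"x": 0,"y": 0,"z": 0,"ax": 0,"ay": 0,"az": -5,"gripper": 1},
    {"x": 0,"y": 0,"z": 0,"ax": 0,"ay": 0,"az": -5,"gripper": 1},
    {"x": 0,"y": 0,"z": 0,"ax": 0,"ay": 0,"az": -5,"gripper": 1},
  ],
)

```text
clock: 8.83
position: [0.5046, -0.2515, 0.1083]
ee_rot: [0.62, 0.784, 0.001, 0.002]
ft_force: [1.8, -1.5, 2.1]
grip_width: 0.577
grasp_force: 40.9
```

Emit:
apply_moves(
  rows=[
    {"x": 0,"y": 0,"z": 0,"ax": 0,"ay": 0,"az": -5,"gripper": 1},
    {"x": 0,"y": 0,"z": 0,"ax": 0,"ay": 0,"az": -5,"gripper": 1},
    {"x": 0,"y": 0,"z": 0,"ax": 0,"ay": 0,"az": -5,"gripper": 1},
    {"x": 0,"y": 0,"z": 0,"ax": 0,"ay": 0,"az": 0,"gripper": 1},
    {"x": 0,"y": 0,"z": 0,"ax": 0,"ay": 0,"az": 0,"gripper": 1},
  ],
)

```text
clock: 9.25
position: [0.5047, -0.2513, 0.1083]
ee_rot: [0.515, 0.857, 0.001, 0.001]
ft_force: [1.7, -0.2, 7.1]
grip_width: 0.576
grasp_force: 41.6
```

```bash
python3 -c "
from h import *
to([.504,-.2505,.108]);o=get_obs();print(o['torque'],o['ft_force'],o['grasp_force'])"
```

```text
clk 9.25 pos [ 0.5047 -0.2513  0.1083] yaw_y 28.0 z [ 0.003 -0.001 -1.   ] j [-0.21  0.37  0.72  1.82 -0.28  1.05  1.1 ]
move tool mm [ 1.  -0.2  0.3]
[ 0.01992627 -0.36783741  0.02523766] [ 1.6869331  -0.24225054  7.13896902] 41.56196415424347
```

Emit:
apply_moves(
  rows=[
    {"x": 0,"y": 0,"z": -3,"ax": 0,"ay": 0,"az": 0,"gripper": 1},
    {"x": 0,"y": 0,"z": -4,"ax": 0,"ay": 0,"az": 0,"gripper": 1},
    {"x": 0,"y": 0,"z": 0,"ax": 0,"ay": 0,"az": 0,"gripper": 1},
  ],
)

```text
clock: 9.5
position: [0.5033, -0.2508, 0.1143]
ee_rot: [0.515, 0.857, -0.0, -0.0]
ft_force: [0.4, -0.9, -3.2]
grip_width: 0.576
grasp_force: 41.8
```

The force is now −3 N, the lens's weight: it is free. I'll lift and carry it to the tray.

Emit:
apply_moves(
  rows=[
    {"x": 0,"y": 0,"z": -15,"ax": 0,"ay": 0,"az": 0,"gripper": 1},
    {"x": 0,"y": 0,"z": -20,"ax": 0,"ay": 0,"az": 0,"gripper": 1},
    {"x": 0,"y": 0,"z": -20,"ax": 0,"ay": 0,"az": 0,"gripper": 1},
    {"x": 0,"y": 0,"z": -20,"ax": 0,"ay": 0,"az": 0,"gripper": 1},
    {"x": 0,"y": 0,"z": -15,"ax": 0,"ay": 0,"az": 0,"gripper": 1},
  ],
)

```text
clock: 9.92
position: [0.5034, -0.2509, 0.2052]
ee_rot: [0.515, 0.857, 0.0, 0.0]
ft_force: [0.9, -0.1, -3.4]
grip_width: 0.574
grasp_force: 42.3
```

Emit:
apply_moves(
  rows=[
    {"x": 15,"y": 9,"z": 0,"ax": 0,"ay": 0,"az": 0,"gripper": 1},
    {"x": 25,"y": 15,"z": 0,"ax": 0,"ay": 0,"az": 0,"gripper": 1},
    {"x": 25,"y": 15,"z": 0,"ax": 0,"ay": 0,"az": 0,"gripper": 1},
    {"x": 25,"y": 15,"z": 0,"ax": 0,"ay": 0,"az": 0,"gripper": 1},
    {"x": 25,"y": 15,"z": 0,"ax": 0,"ay": 0,"az": 0,"gripper": 1},
  ],
)

```text
clock: 10.33
position: [0.5096, -0.1156, 0.2036]
ee_rot: [0.515, 0.857, -0.0, -0.0]
ft_force: [0.5, -0.3, -3.7]
grip_width: 0.578
grasp_force: 42.5
```

Emit:
apply_moves(
  rows=[
    {"x": 25,"y": 15,"z": 0,"ax": 0,"ay": 0,"az": 0,"gripper": 1},
    {"x": 25,"y": 15,"z": 0,"ax": 0,"ay": 0,"az": 0,"gripper": 1},
    {"x": 25,"y": 15,"z": 0,"ax": 0,"ay": 0,"az": 0,"gripper": 1},
    {"x": 25,"y": 15,"z": 0,"ax": 0,"ay": 0,"az": 0,"gripper": 1},
    {"x": 25,"y": 15,"z": 0,"ax": 0,"ay": 0,"az": 0,"gripper": 1},
  ],
)

```text
clock: 10.75
position: [0.5168, 0.03, 0.2037]
ee_rot: [0.515, 0.857, -0.0, -0.0]
ft_force: [0.6, -0.6, -2.4]
grip_width: 0.577
grasp_force: 42.5
```

Emit:
apply_moves(
  rows=[
    {"x": 25,"y": 15,"z": 0,"ax": 0,"ay": 0,"az": 0,"gripper": 1},
    {"x": 25,"y": 15,"z": 0,"ax": 0,"ay": 0,"az": 0,"gripper": 1},
    {"x": 25,"y": 15,"z": 0,"ax": 0,"ay": 0,"az": 0,"gripper": 1},
    {"x": 25,"y": 15,"z": 0,"ax": 0,"ay": 0,"az": 0,"gripper": 1},
    {"x": 25,"y": 15,"z": 0,"ax": 0,"ay": 0,"az": 0,"gripper": 1},
  ],
)

```text
clock: 11.17
position: [0.5241, 0.1755, 0.2035]
ee_rot: [0.515, 0.857, -0.0, -0.0]
ft_force: [0.4, -0.8, -2.9]
grip_width: 0.571
grasp_force: 42.5
```

Emit:
apply_moves(
  rows=[
    {"x": 25,"y": 15,"z": 0,"ax": 0,"ay": 0,"az": 0,"gripper": 1},
    {"x": 25,"y": 15,"z": 0,"ax": 0,"ay": 0,"az": 0,"gripper": 1},
    {"x": 20,"y": 12,"z": 0,"ax": 0,"ay": 0,"az": 0,"gripper": 1},
    {"x": 0,"y": 0,"z": 0,"ax": 0,"ay": 0,"az": 0,"gripper": 1},
  ],
)

```text
clock: 11.5
position: [0.527, 0.2619, 0.2029]
ee_rot: [0.512, 0.859, 0.0, -0.001]
ft_force: [-0.5, 0.4, -2.5]
grip_width: 0.577
grasp_force: 42.6
```

```bash
python3 - <<'E'
from h import *
to([.530,.286,.063]);o=get_obs();print(o['ft_force'],o['grasp_force'])
S=cam('scene');cv2.imwrite('pics/s3.png',cv2.resize(S['color'][130:300,380:560],None,fx=3,fy=3,interpolation=2)[:,:,::-1])
E
```

```text
clk 11.5 pos [0.527  0.2619 0.2029] yaw_y 28.5 z [-0.002  0.001 -1.   ] j [-0.89  0.29  0.42  1.64 -0.12  1.25  0.06]
move tool mm [ 19.5  14.3 139.9]
[-0.51820601  0.44612223 -2.52877992] 42.61617958545685
```

View pics/s3.png

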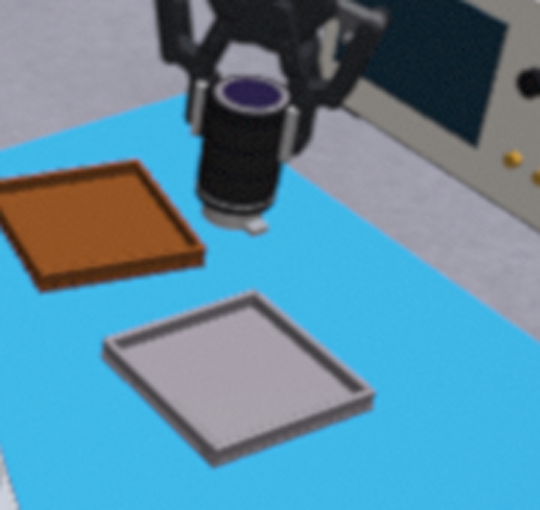

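The lens is held upright at (245,150) in the crop, above the empty grey tray. The rim corners are about (104,343), (255,292), (373,397) and (213,455); I'll use them to cross-check the tray centre while moving over it.

Emit:
apply_moves(
  rows=[
    {"x": 10,"y": 7,"z": 0,"ax": 0,"ay": 0,"az": 0,"gripper": 1},
    {"x": 10,"y": 7,"z": 0,"ax": 0,"ay": 0,"az": 0,"gripper": 1},
    {"x": 0,"y": 0,"z": 0,"ax": 0,"ay": 0,"az": 0,"gripper": 1},
    {"x": 0,"y": 0,"z": 0,"ax": 0,"ay": 0,"az": 0,"gripper": 1},
  ],
)

```text
clock: 11.88
position: [0.5315, 0.2806, 0.2037]
ee_rot: [0.514, 0.858, -0.0, -0.0]
ft_force: [0.5, -0.7, -2.6]
grip_width: 0.573
grasp_force: 42.7
```

```bash
python3 - <<'E'
from h import *
S=np.load('S.npy',allow_pickle=True).item()
q=np.array([ray(S,380+u/3-.33,130+v/3-.33,.018) for u,v in((104,343),(255,292),(373,395),(213,455))]);print(q.round(3),q.mean(0),np.linalg.norm(q-np.roll(q,1,0),axis=1))
to([.530,.286,.073])
E
```

```text
[[0.469 0.221 0.018]
 [0.472 0.349 0.018]
 [0.6   0.342 0.018]
 [0.597 0.213 0.018]] [0.53459516 0.28117816 0.018     ] [0.12834866 0.12838619 0.12818944 0.12955148]
clk 11.8833 pos [0.5315 0.2806 0.2037] yaw_y 28.2 z [-0. -0. -1.] j [-0.9   0.31  0.42  1.6  -0.13  1.26  0.03]
move tool mm [  5.4   1.3 130.7]
```

Both estimates put the centre at about (0.532,0.284), so descend.

Emit:
apply_moves(
  rows=[
    {"x": 3,"y": 2,"z": 25,"ax": 0,"ay": 0,"az": 0,"gripper": 1},
    {"x": 0,"y": 0,"z": 30,"ax": 0,"ay": 0,"az": 0,"gripper": 1},
    {"x": 0,"y": 0,"z": 30,"ax": 0,"ay": 0,"az": 0,"gripper": 1},
    {"x": 0,"y": 0,"z": 25,"ax": 0,"ay": 0,"az": 0,"gripper": 1},
    {"x": 0,"y": 0,"z": 18,"ax": 0,"ay": 0,"az": 0,"gripper": 1},
  ],
)

```text
clock: 12.3
position: [0.5311, 0.2822, 0.0735]
ee_rot: [0.515, 0.857, -0.001, -0.0]
ft_force: [0.4, -0.0, -2.1]
grip_width: 0.574
grasp_force: 42.7
```

Emit:
apply_moves(
  rows=[
    {"x": 0,"y": 0,"z": 2,"ax": 0,"ay": 0,"az": 0,"gripper": 1},
    {"x": 0,"y": 0,"z": 2,"ax": 0,"ay": 0,"az": 0,"gripper": 1},
    {"x": 0,"y": 0,"z": 2,"ax": 0,"ay": 0,"az": 0,"gripper": 1},
    {"x": 0,"y": 0,"z": 0,"ax": 0,"ay": 0,"az": 0,"gripper": 1},
    {"x": 0,"y": 0,"z": 0,"ax": 0,"ay": 0,"az": 0,"gripper": 1},
  ],
)

```text
clock: 12.72
position: [0.5327, 0.2839, 0.0712]
ee_rot: [0.514, 0.858, 0.001, 0.0]
ft_force: [1.2, 0.8, -2.6]
grip_width: 0.572
grasp_force: 42.6
```

Base is about 8 mm above the tray floor.

Emit:
apply_moves(
  rows=[
    {"x": 0,"y": 0,"z": 1.5,"ax": 0,"ay": 0,"az": 0,"gripper": 1},
    {"x": 0,"y": 0,"z": 1.5,"ax": 0,"ay": 0,"az": 0,"gripper": 1},
    {"x": 0,"y": 0,"z": 1.5,"ax": 0,"ay": 0,"az": 0,"gripper": 1},
    {"x": 0,"y": 0,"z": 1.5,"ax": 0,"ay": 0,"az": 0,"gripper": 1},
    {"x": 0,"y": 0,"z": 0,"ax": 0,"ay": 0,"az": 0,"gripper": 1},
  ],
)

```text
clock: 13.13
position: [0.5317, 0.2836, 0.0635]
ee_rot: [0.514, 0.858, -0.0, -0.0]
ft_force: [-0.2, -1.1, -3.0]
grip_width: 0.574
grasp_force: 42.6
```

Emit:
apply_moves(
  rows=[
    {"x": 0,"y": 0,"z": 0.8,"ax": 0,"ay": 0,"az": 0,"gripper": 1},
    {"x": 0,"y": 0,"z": 0.7,"ax": 0,"ay": 0,"az": 0,"gripper": 1},
    {"x": 0,"y": 0,"z": 0,"ax": 0,"ay": 0,"az": 0,"gripper": 1},
    {"x": 0,"y": 0,"z": 0,"ax": 0,"ay": 0,"az": 0,"gripper": 1},
  ],
)

```text
clock: 13.47
position: [0.5319, 0.2837, 0.0634]
ee_rot: [0.514, 0.858, 0.0, -0.0]
ft_force: [-5.4, -2.2, 7.8]
grip_width: 0.578
grasp_force: 43.9
```

Contact: the force jumped at the expected height. Release and retreat.

Emit:
apply_moves(
  rows=[
    {"x": 0,"y": 0,"z": -0.7,"ax": 0,"ay": 0,"az": 0,"gripper": 1},
    {"x": 0,"y": 0,"z": 0,"ax": 0,"ay": 0,"az": 0,"gripper": 0},
    {"x": 0,"y": 0,"z": 0,"ax": 0,"ay": 0,"az": 0,"gripper": 0},
    {"x": 0,"y": 0,"z": 0,"ax": 0,"ay": 0,"az": 0,"gripper": 0},
    {"x": 0,"y": 0,"z": 0,"ax": 0,"ay": 0,"az": 0,"gripper": 0},
  ],
)

```text
clock: 13.88
position: [0.5321, 0.2838, 0.0632]
ee_rot: [0.514, 0.858, 0.0, 0.0]
ft_force: [-0.0, -0.2, -0.2]
grip_width: 1.0
grasp_force: 0.0
```

Emit:
apply_moves(
  rows=[
    {"x": 0,"y": 0,"z": 0,"ax": 0,"ay": 0,"az": 0,"gripper": 0},
    {"x": 0,"y": 0,"z": 0,"ax": 0,"ay": 0,"az": 0,"gripper": 0},
    {"x": 0,"y": 0,"z": 0,"ax": 0,"ay": 0,"az": 0,"gripper": 0},
    {"x": 0,"y": 0,"z": -10,"ax": 0,"ay": 0,"az": 0,"gripper": 0},
    {"x": 0,"y": 0,"z": -15,"ax": 0,"ay": 0,"az": 0,"gripper": 0},
  ],
)

```text
clock: 14.3
position: [0.5311, 0.2832, 0.0876]
ee_rot: [0.514, 0.858, -0.001, -0.0]
ft_force: [0.5, 1.0, 0.4]
grip_width: 0.999
grasp_force: 0.0
```

Emit:
apply_moves(
  rows=[
    {"x": 0,"y": 0,"z": -30,"ax": 0,"ay": 0,"az": 0,"gripper": 0},
    {"x": 0,"y": 0,"z": -30,"ax": 0,"ay": 0,"az": 0,"gripper": 0},
    {"x": 0,"y": 0,"z": -30,"ax": 0,"ay": 0,"az": 0,"gripper": 0},
    {"x": 0,"y": 0,"z": -20,"ax": 0,"ay": 0,"az": 0,"gripper": 0},
    {"x": 0,"y": 0,"z": 0,"ax": 0,"ay": 0,"az": 0,"gripper": 0},
  ],
)

```text
clock: 14.72
position: [0.534, 0.2845, 0.204]
ee_rot: [0.514, 0.858, 0.004, 0.001]
ft_force: [-0.1, 1.7, 0.0]
grip_width: 1.002
grasp_force: 0.0
```

```bash
python3 - <<'E'
from h import *
S=cam('scene');cv2.imwrite('pics/s4.png',cv2.resize(S['color'][130:300,380:560],None,fx=3,fy=3,interpolation=2)[:,:,::-1])
E
```

```text
(no output)
```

View pics/s4.png

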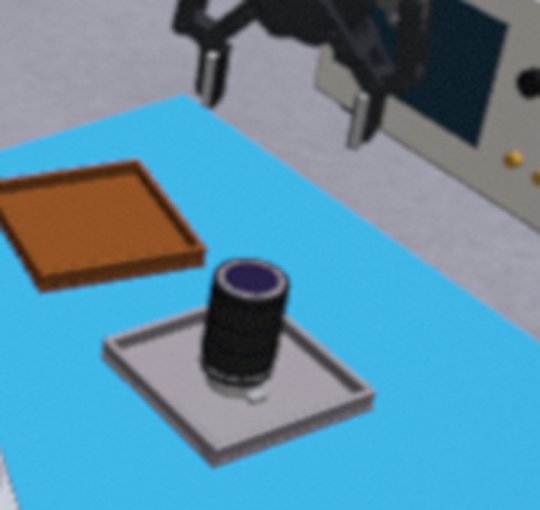

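The lens stands upright in the middle of the grey tray (base about (238,380) in the crop), with the gripper well clear above it.

```bash
python3 -c "
from workcell import *
print(hand_in())"
```

```text
the job is handed in; nothing more can be done
None
```

The long lens is off its camera and standing upright, mount end down, in the middle of the grey tray; I handed the job in at about 15 s on the robot clock, and no verdict came back.

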